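# Square up and block a pile of culture plates

## Robot

A 6-joint arm with a two-finger parallel gripper is mounted at the origin on the work surface. World frame = base frame: x ahead of the robot, y to its left, z up, the work surface at z = 0. Lengths are in m, angles in rad, forces in N, time in s.
With the tool pointing down it reaches from about 0.25 to 0.775 m from the base axis. Payload 4 kg.
Tool frame: the origin (TCP) lies midway between the tips of the shut fingers; the grasp point (between the pads) lies 19 mm behind it; z points along the fingers, y is the direction in which the jaws open and shut (so a half turn about z gives the same grasp; the last joint's range is limited). The gripper opens to 94 mm and grips with 3 to 60 N. Pads are 16 mm wide; open, the fingers measure 119 mm over their backs; the gripper's body (75 mm by 177 mm) begins 78 mm behind the grasp point.
Start: joints at [1.149, 0.087, 1.371, -0, 1.684, -0.103], TCP at [0.172, 0.522, 0.206] pointing down, gripper open.
Joint ranges: [-3.1, 3.1], [-0.76, 2.03], [0.27, 2.55], [-1.08, 4.22], [0.17, 2.65], [-2.57, 2.57]. Speed limits (rad/s): [2.79, 2.79, 3.14, 3.14, 3.14, 3.14].

## Interface

Orientations are given as [roll, pitch, yaw] about the fixed x, y, z axes, in that order (R = Rz(yaw) Ry(pitch) Rx(roll)).
In Python, from bench import robot, cams gives the robot as it stands.
- The arm moves only by the tool step_arm, never from a script. Its argument "plan" is a list that holds one entry, the list of rows, each a list of 5 numbers: the shift along the world's x, y, z in mm, then the turn about the world's z in rad, then the opening in per cent of the stroke, from 0 (shut) to 100 (fully open). In form: [[[tx, ty, tz, turn, fingers], ...]]. A call has 1 to 8 rows; each row is the pose to reach, as a shift and turn from the pose commanded when the call began; what a row does not reach only later rows make up. A row lasts 1/12 s, in which the tool goes at most 41.7 mm and 7.16 degrees, less where a joint would pass 70% of its speed; a pose out of reach is approached as far as the arm can. A call with a gripper value outside its range is refused whole. The fingers move at their own pace and stop on an object; the grip force is fixed at half the most. Time passes only in rows, so rows that repeat a pose let the fingers close. It gives the time, the measured TCP pose, the force and the opening at its end, in the units of the state.
- robot.get_obs(): the state, without advancing time (a new reading comes with each control period).
- cams.snapshot(name): name is "side" or "top" or "wrist"; returns a dict with "frame" (480x640x3 uint8, red, green, blue), "camera_matrix" (3x3 intrinsics, pixels), "origin" and "attitude" of the camera in the world; the wrist camera has in their place "T_tool_cam" (4x4, takes a point from camera to tool coordinates, whose origin is the TCP and whose axes are the flange's). Camera axes: x right, y down, z forward; pixel columns grow to the right and rows downward; lengths in m; the calibration is good to about 2 mm. A picture is of the moment at which its call begins: read the wrist's pose just before it. There is no depth.
- robot.close_job(): hands the job in, once; it reports no verdict.
The state is a dict: "time": time; "joint_positions": joint angles; "qvel": joint speeds; "joint_torque": joint torques, N m; "tool_pos": TCP position; "ee_rot": TCP orientation; "wrist_force": force on the tool from outside, world axes, zero at the start; "wrist_torque": the same for the moment, N m; "width": finger opening in m.
Only numpy, scipy, OpenCV 4.12 (cv2) and the standard library are available. Lean on these libraries where they do the work, as an engineer would, in place of code of your own. Each camera call takes 0.05 s, during which the arm holds its last target. There are 200 camera calls.

## Task

Get the culture plate from the plate warmer onto the two-plate pile in the stacking station and bring all three plates squarely home, one exactly above the other, against both its long wall and its end stop, with the metal angle standing with its flat face flush along the middle of the pile's open long side. Push gently, as the plates must not be pressed hard, and leave the bottle, the tip box and the petri dish where they are.

Things in the scene. Friction and masses are not known exactly. Their poses are not given: they have to be found in the camera images.
- dock: Aluminium stacking station fixed to the bench: a 6 mm base, an upright long wall on its -x side and an upright adjustable end stop on its +y side. Open to +x and -y. Origin: on the bench. A plate touching the long wall is at x = 0; plates in the pile are at z = 6, 21, 36 mm. The base spans y = -42 to 110 mm and ends at x = 38 mm, so plates overhang it. Turned up to 0.25 rad.
- long_wall (a point): Top middle of the inner face of the station's 52 mm high long wall. The face is the plane x = -42.5 mm of the station; the wall runs from y = -45 to 55 mm and is 10 mm thick. Axes as the station's.
- feeler (a joint): How far (m) the end stop's feeler is pushed in along the station's +y. The stop is an upright face across y, from x = -38 to 22 mm, top at z = 52 mm. Its setting is not given: a plate touching it has its origin at y = -6 to 8 mm: find it by touch. The feeler, a light sprung tab (under 0.1 N) at x = -8 to 8 mm, stands 4 mm proud of the face: 0 = free, 0.004 = a plate touches the face.
- plate_a: Lidded 24-well culture plate, a rigid slab of pale plastic 85 (x) x 128 (y) x 15 mm high, flat above and below, 0.08 to 0.17 kg, too wide to grasp; slides easily (friction about 0.3). Origin: centre of its underside. Bottom plate of the pile, on the station's base, at the start at x = 7 to 18 and y = -27 to -16 mm in the station, turned up to 0.08 rad.
- plate_b: Lidded 24-well culture plate, a rigid slab of pale plastic 85 (x) x 128 (y) x 15 mm high, flat above and below, 0.08 to 0.17 kg, too wide to grasp; slides easily (friction about 0.3). Origin: centre of its underside. It lies on plate_a, at the start also at x = 7 to 18 and y = -27 to -16 mm in the station, turned up to 0.08 rad.
- plate_c: Lidded 24-well culture plate, a rigid slab of pale plastic 85 (x) x 128 (y) x 15 mm high, flat above and below, 0.08 to 0.17 kg, too wide to grasp; slides easily (friction about 0.3). Origin: centre of its underside. It starts on the warmer, long side roughly along the station's y, 4 to 30 mm towards the station's +x, so that it clears the long wall when slid along +y.
- warmer: Plate warmer, a fixed white block with a flat steel top, 125 (x) x 150 (y) mm and 38 mm high: 2 mm above the top of the two-plate pile. It stands on the station's -y side; its edge towards the station is at about y = -134 mm there, and a plate slid across the gap along +y does not fall in. Origin: centre of its underside.
- keeper: Loose metal angle on the bench, 0.25 to 0.4 kg, friction about 0.3, tips over if pushed high: upright web 110 (y) x 56 high x 10 mm thick, foot 6 mm thick from x = 10 to 70 mm behind it. Origin: bottom middle of the web's flat face, which looks to its -x, to the pile. Flush on a home pile it is at x = 42.5 mm in the station, axes parallel; it starts 50 to 80 mm off that, turned up to 0.25 rad.
- bottle: Bystander: a closed reagent bottle, 70 mm across and 150 mm high, loose. Origin: centre of its underside.
- tipbox: Bystander: a white pipette-tip box with an orange top, 85 x 120 x 65 mm, loose. Origin: centre of its underside.
- dish: Bystander: a round petri dish, 90 mm across and 15 mm high, loose. Origin: centre of its underside.
There are look-alikes about, which are no part of the job. Leave any green or yellow look-alike of the keeper alone.

How it is judged:
At the end, for the whole second after the job is handed in: The three plates lie flat in one pile, plate_c on top, each within 2.5 mm of the long wall and of plate_c lengthwise and square within 0.03 rad; feeler in by over 2.5 mm; the angle upright, flush on the pile within 3 mm and 0.03 rad, centred within 30 mm; all at rest (x of plate_a in the frame of dock between -0.0025 and 0.0025 m and y of plate_a in the frame of plate_c between -0.0025 and 0.0025 m and z of plate_a in the frame of dock between 0.003 and 0.009 m and angle between the y axis of each of plate_a, plate_b, plate_c, keeper and the y axis of dock, either way round below 0.03 rad and angle between each of plate_a, plate_b, plate_c, keeper's own z axis and vertical below 0.03 rad and linear speed of each of plate_a, plate_b, plate_c, keeper below 0.01 m/s and x of plate_b in the frame of dock between -0.0025 and 0.0025 m and y of plate_b in the frame of plate_c between -0.0025 and 0.0025 m and z of plate_b in the frame of dock between 0.018 and 0.024 m and x of plate_c in the frame of dock between -0.0025 and 0.0025 m and y of plate_c in the frame of dock between -0.0095 and 0.0115 m and z of plate_c in the frame of dock between 0.033 and 0.039 m and x of keeper in the frame of dock between 0.0395 and 0.0455 m and y of keeper in the frame of plate_c between -0.03 and 0.03 m and value of joint feeler above 0.0025 m); the robot touches nothing.
It fails at once if a plate is pressed against the station, by the gripper or by the angle with more than 25 N (contact force between any of dock, the fingers, keeper and plate_a above 25 N or contact force between any of dock, the fingers, keeper and plate_b above 25 N or contact force between any of dock, the fingers, keeper and plate_c above 25 N).
It fails at once if the bottle, the tip box or the petri dish is moved more than 20 mm (distance of any of bottle, tipbox, dish from where it was at the start of the episode above 0.02 m).
It also fails if it takes over 64 s, if anything falls off the work surface, if the arm or the gripper's body presses on something with over 40 N, if the wrist force passes 120 N, or if a joint passes its speed limit or range.

## Working session

There is one attempt and no reset: what is moved stays moved. The work goes in short steps, Python scripts to look and compute and a tool call to move; the robot and the scene stay as the last step left them, time stands still between calls to the robot, and variables do not carry over. Pictures are saved under pics/ and viewed, about 8 in all and at most 12, crops included, and the job is handed in when it is done.

Besides the shell and the picture viewer there is one more tool, called as name(argument=value, ...) on one line, values as JSON. step_arm: Moves the arm, as the interface text tells. Its arguments: {"type":"object","properties":{"plan":{"type":"array"}},"required":["plan"]}

```bash
mkdir -p pics; ls
python3 - <<'E'
from bench import robot,cams
import cv2,numpy as np
np.set_printoptions(precision=4,suppress=True)
print(robot.get_obs())
for n in ["top","side","wrist"]:
    s=cams.snapshot(n)
    cv2.imwrite(f"pics/{n}0.png",s["frame"][:,:,::-1])
    print(n,{k:v for k,v in s.items() if k!="frame"})
E
```

```text
pics
{'time': 0.0, 'joint_positions': array([ 1.1489,  0.088 ,  1.3722, -0.    ,  1.6836, -0.1031]), 'qvel': array([ 0.0002,  0.0017,  0.0007, -0.0008,  0.0004,  0.0001]), 'joint_torque': array([  0.0001, -34.0183, -30.2425,   0.0719,   0.0327,  -0.0002]), 'tool_pos': array([0.1722, 0.5218, 0.2043]), 'ee_rot': array([-3.1394, -0.0002,  2.8228]), 'wrist_force': array([-0.7802,  0.0039,  0.1009]), 'wrist_torque': array([ 0.0154, -0.0325,  0.0023]), 'width': 0.09395920149553816}
top {'camera_matrix': array([[494.5427,   0.    , 311.6323],
       [  0.    , 494.5427, 242.6949],
       [  0.    ,   0.    ,   1.    ]]), 'origin': array([0.4768, 0.0186, 1.1252]), 'attitude': array([-3.0499, -0.0172, -1.5597])}
side {'camera_matrix': array([[463.5471,   0.    , 320.597 ],
       [  0.    , 463.5471, 239.8756],
       [  0.    ,   0.    ,   1.    ]]), 'origin': array([ 0.1487, -0.6651,  0.586 ]), 'attitude': array([-2.1554, -0.016 , -0.5424])}
wrist {'camera_matrix': array([[355.6484,   0.    , 319.081 ],
       [  0.    , 355.6484, 239.0941],
       [  0.    ,   0.    ,   1.    ]]), 'T_tool_cam': array([[-0.0006, -0.9606, -0.2779,  0.0819],
       [ 1.    , -0.0006,  0.    ,  0.0003],
       [-0.0002, -0.2779,  0.9606, -0.1787],
       [ 0.    ,  0.    ,  0.    ,  1.    ]])}
```

View pics/top0.png

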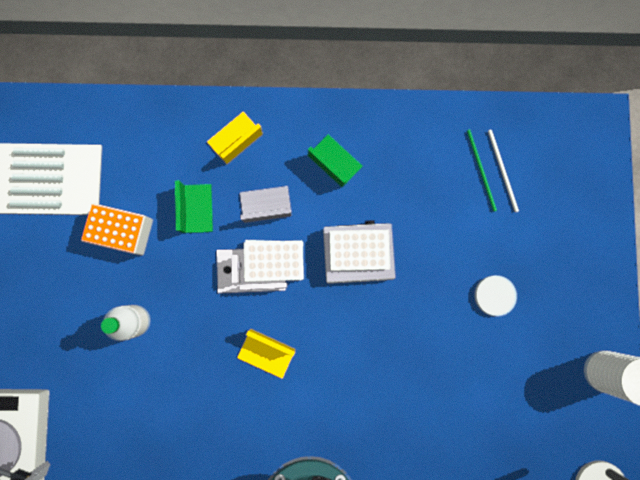

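View pics/side0.png

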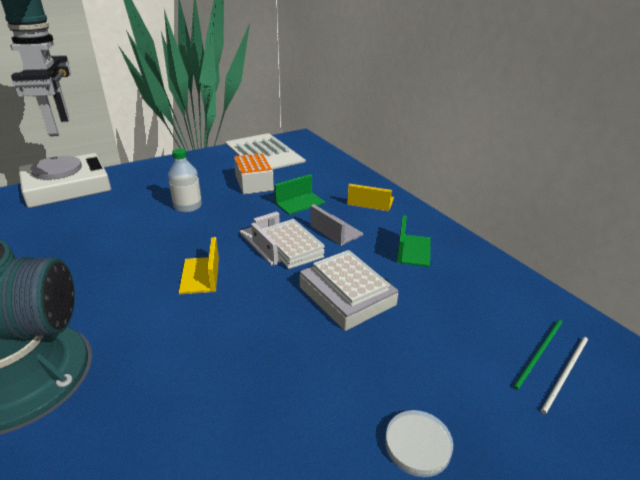

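The top view (left = +y, up = +x) shows the station with its two-plate pile at (262,268), with the end stop at (228,270). The warmer and plate_c are at (360,252). 

Keeper candidates:
- Grey angle at (265,203): this fits the metal description.
- Yellow angles at (235,138) and (266,354), and green angles at (194,208) and (335,160): look-alikes, rejected.

Bystanders are the bottle at (125,322), the tip box at (117,230) and the dish at (496,296).

Next I'll get rough coordinates.

```bash
cat > h.py <<'E'
import numpy as np,cv2
from scipy.spatial.transform import Rotation as R
from bench import robot,cams
np.set_printoptions(precision=4,suppress=True)
def snap(n,save=None):
    o=robot.get_obs(); s=cams.snapshot(n)
    if n=="wrist":
        T=np.eye(4);T[:3,:3]=R.from_euler('xyz',o['ee_rot']).as_matrix();T[:3,3]=o['tool_pos']
        T=T@s["T_tool_cam"]; s["R"],s["o"]=T[:3,:3],T[:3,3]
    else: s["R"],s["o"]=R.from_euler('xyz',s["attitude"]).as_matrix(),s["origin"]
    if save: cv2.imwrite(f"pics/{save}.png",s["frame"][:,:,::-1]); np.savez(f"pics/{save}.npz",K=s["camera_matrix"],R=s["R"],o=s["o"])
    return s
def ray(s,px,z):
    px=np.atleast_2d(np.array(px,float))
    K=s["camera_matrix"] if "camera_matrix" in s else s["K"]
    d=np.c_[px,np.ones(len(px))]@np.linalg.inv(K).T@s["R"].T
    return (s["o"]+d*((z-s["o"][2])/d[:,2])[:,None])[:,:2]
def proj(s,P):
    K=s["camera_matrix"] if "camera_matrix" in s else s["K"]
    c=(np.atleast_2d(P)-s["o"])@s["R"]; p=c@K.T; return p[:,:2]/p[:,2:]
E
python3 - <<'E'
from h import *
s=snap("top","top1")
for n,p,z in [("stop",(228,270),.05),("pile",(272,262),.036),("warmc",(360,252),.053),("keep",(265,203),.03),("bottle",(125,322),.07)]: print(n,ray(s,p,z))
E
```

```text
stop [[0.5141 0.1816]]
pile [[0.5333 0.0877]]
warmc [[ 0.5565 -0.1044]]
keep [[0.6655 0.1061]]
bottle [[0.4019 0.3912]]
```

step_arm(plan=[[[40,-20,60,0.08,50],[80,-40,80,0.16,50],[120,-70,90,0.32,50],[140,-110,90,0.32,50],[165,-145,90,0.32,50],[190,-180,90,0.32,50],[215,-215,90,0.32,50],[240,-250,90,0.32,50]]])

```text
time: 0.87
tool_pos: [0.3834, 0.3117, 0.2949]
ee_rot: [3.141, 0.001, -3.14]
wrist_force: [0.7, 0.1, 0.3]
width: 0.0476
```

step_arm(plan=[[[25,-33,0,0,50],[50,-66,0,0,50],[75,-99,0,0,50],[100,-132,0,0,50],[115,-165,0,0,50],[118,-200,0,0,50],[118,-222,0,0,50],[118,-222,0,0,50]]])

```text
time: 1.53
tool_pos: [0.5009, 0.0874, 0.2943]
ee_rot: [-3.14, -0.001, 3.137]
wrist_force: [-0.3, 0.8, 0.5]
width: 0.047
```

Run:
```python
from h import *
s=snap("wrist","w1"); print(robot.get_obs()['tool_pos'],robot.get_obs()['ee_rot'],s["o"])
```

```text
[0.5007 0.0896 0.2944] [ 3.1414 -0.0006  3.1388] [0.4193 0.0885 0.473 ]
```

View pics/w1.png

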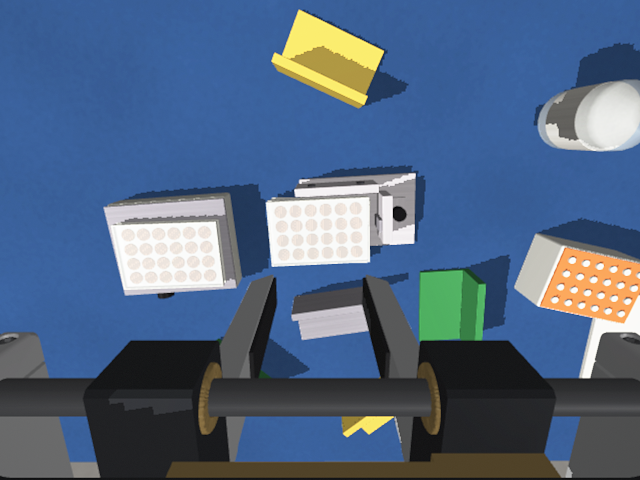

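The wrist view shows the warmer and plate_c at (170,245), the pile at (318,230), the long wall at (337,187), the stop at (383,215) and the grey keeper at (330,313). A closer view comes next.

step_arm(plan=[[[-15,-20,-30,0,50],[-30,-40,-60,0,50],[-45,-50,-85,0,50],[-45,-50,-85,0,50],[-45,-50,-85,0,50]]])

```text
time: 2.0
tool_pos: [0.4542, 0.0424, 0.2082]
ee_rot: [3.14, -0.003, -3.14]
wrist_force: [-0.1, -0.1, 0.6]
width: 0.0474
```

Run:
```python
from h import *
s=snap("wrist","w2"); print(robot.get_obs()['tool_pos'],robot.get_obs()['ee_rot'],s["o"])
f=s["frame"][:,:,::-1]
P=proj(s,[[.53,.08,.04]])[0];print(P)
cv2.imwrite("pics/w2c.png",cv2.resize(f[100:430,60:500],None,fx=1.8,fy=1.8,interpolation=cv2.INTER_CUBIC))
```

```text
[0.4564 0.0426 0.2109] [ 3.1407  0.0022 -3.1392] [0.373  0.0425 0.3872]
[353.7745 291.4837]
```

View pics/w2c.png

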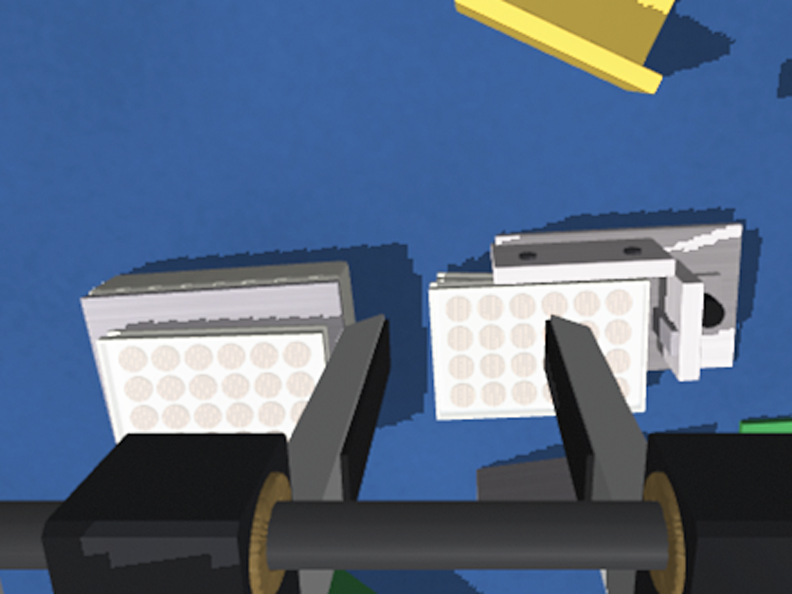

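Run:
```python
from h import *
s=np.load("pics/w2.npz")
def g(n,pts,z):
    q=ray(s,[(u/1.8+60,v/1.8+100) for u,v in pts],z)
    d=q[1]-q[0]; print(n,q.tolist().__repr__() if 0 else q.round(4).tolist(),"len",np.linalg.norm(d).round(4),"ang from y",np.arctan2(-d[0],d[1]).round(3))
g("wall inner",[(497,283),(674,275)],.052)
g("wall outer",[(495,270),(672,262)],.052)
g("stop inner top",[(680,378),(676,290)],.052)
g("B",[(430,285),(648,280),(645,410),(437,418)],.036)
g("C -x edge",[(100,338),(325,332)],.053)
g("C left edge",[(100,338),(117,432)],.053)
g("warm",[(82,297),(340,283)],.038)
# w1 keeper
w=np.load("pics/w1.npz")
def g1(n,pts,z):
    q=ray(w,pts,z); d=q[1]-q[0]; print(n,q.round(4).tolist(),"len",np.linalg.norm(d).round(4),"ang",np.arctan2(-d[0],d[1]).round(3))
g1("C w1",[(113,222),(218,220),(223,285),(125,294)],.053)
g1("B w1",[(266,199),(369,196),(370,261),(272,266)],.036)
f=cv2.imread("pics/w1.png")[270:350,270:400]; cv2.imwrite("pics/w1k.png",cv2.resize(f,None,fx=5,fy=5,interpolation=cv2.INTER_CUBIC))
```

```text
wall inner [[0.4876, 0.0601], [0.4829, 0.1575]] len 0.0976 ang from y 0.048
wall outer [[0.48, 0.0589], [0.4754, 0.1558]] len 0.097 ang from y 0.048
stop inner top [[0.5454, 0.1667], [0.4916, 0.1594]] len 0.0543 ang from y 1.704
B [[0.4943, 0.0221], [0.4912, 0.1483], [0.5754, 0.1531], [0.5809, 0.0252]] len 0.1262 ang from y 0.025
C -x edge [[0.5201, -0.1636], [0.5164, -0.0364]] len 0.1272 ang from y 0.029
C left edge [[0.5201, -0.1636], [0.5802, -0.1629]] len 0.0601 ang from y -1.56
warm [[0.5011, -0.1792], [0.4924, -0.0295]] len 0.15 ang from y 0.058
C w1 [[0.5176, -0.1626], [0.5157, -0.0349], [0.6008, -0.0357], [0.6127, -0.163]] len 0.1277 ang 0.014
B w1 [[0.4933, 0.0218], [0.4902, 0.1492], [0.5754, 0.1534], [0.5816, 0.0255]] len 0.1275 ang 0.024
```

View pics/w1k.png

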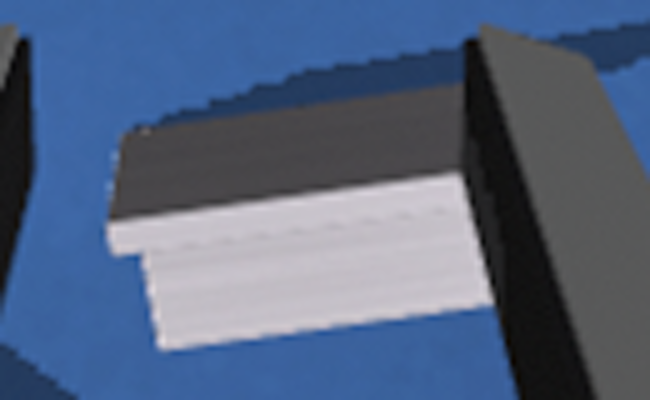

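step_arm(plan=[[[14,-29,-14,-0.12,50],[28,-58,-28,-0.24,50],[42,-87,-42,-0.36,50],[56,-116,-56,-0.48,50],[70,-145,-70,-0.6,50],[84,-174,-84,-0.72,50],[98,-203,-98,-0.84,50],[110,-230,-110,-0.96,50]]])

```text
time: 2.72
tool_pos: [0.5703, -0.1903, 0.1023]
ee_rot: [3.137, 0.006, 2.178]
wrist_force: [0.5, 0.4, -0.0]
width: 0.047
```

step_arm(plan=[[[0,0,0,-0.12,50],[0,0,0,-0.24,50],[0,0,0,-0.36,50],[0,0,0,-0.48,50],[0,0,0,-0.56,50],[0,0,0,-0.56,50]]])

```text
time: 3.22
tool_pos: [0.5697, -0.1887, 0.1032]
ee_rot: [3.135, 0.003, 1.623]
wrist_force: [-0.6, -0.3, -0.4]
width: 0.0473
```

Run:
```python
from h import *
w=np.load("pics/w1.npz")
for n,pts,z in [("kface top",[(110,218),(465,170)],.056),("kface bot",[(127,130),(462,85)],0.0),("foot rear",[(160,350),(490,303)],.006)]:
    q=ray(w,[(u/5+270,v/5+270) for u,v in pts],z); d=q[1]-q[0]; print(n,q.round(4).tolist(),np.linalg.norm(d).round(4),np.arctan2(-d[0],d[1]).round(3))
s=snap("wrist","w3"); o=robot.get_obs();print(o['tool_pos'],o['ee_rot'])
```

```text
kface top [[0.6401, 0.0516], [0.6269, 0.1434]] 0.0928 0.143
kface bot [[0.6415, 0.0523], [0.6278, 0.1491]] 0.0978 0.14
foot rear [[0.7102, 0.0609], [0.6949, 0.1586]] 0.0989 0.155
[ 0.5692 -0.1887  0.1027] [3.1359 0.0023 1.6262]
```

View pics/w3.png

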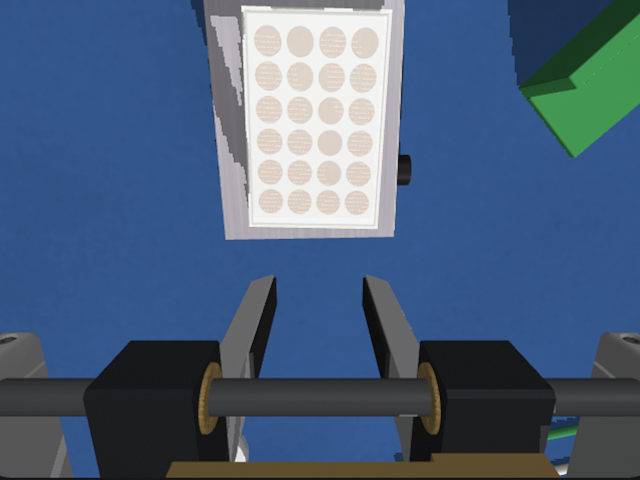

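The fingers (centre column 319) are lined up behind plate_c, whose near edge is at row 228, columns 250–378. I'll lower them and push gently.

step_arm(plan=[[[-4,0,-30,0,50],[-4,0,-57,0,50],[-4,0,-57,0,50],[-4,5,-57,0,50],[-4,10,-57,0,50],[-5,15,-57,0,50],[-5,20,-57,0,50],[-5,25,-57,0,50]]])

```text
time: 3.93
tool_pos: [0.5617, -0.1635, 0.0447]
ee_rot: [3.138, 0.002, 1.623]
wrist_force: [-0.3, -1.5, 0.0]
width: 0.0466
```

Run:
```python
from h import *
w=np.load("pics/w3.npz"); print(ray(w,[(250,228),(378,228)],.053),ray(w,[(226,239),(394,236)],.038))
o=robot.get_obs();print(o['tool_pos'],o['wrist_force'])
```

```text
[[ 0.5225 -0.1679]
 [ 0.6073 -0.1636]] [[ 0.5027 -0.1809]
 [ 0.6222 -0.1727]]
[ 0.5617 -0.1635  0.0447] [-0.304  -1.5051  0.003 ]
```

step_arm(plan=[[[-0.5,10,0,0,50],[-1,20,0,0,50],[-1.5,30,0,0,50],[-2,40,0,0,50],[-2.5,50,0,0,50],[-3,60,0,0,50],[-3.5,70,0,0,50],[-4,80,0,0,50]]])

```text
time: 4.6
tool_pos: [0.5564, -0.0825, 0.0426]
ee_rot: [-3.142, -0.0, 1.623]
wrist_force: [-0.8, -0.9, 0.1]
width: 0.0471
```

step_arm(plan=[[[-0.5,10,0,0,50],[-1,20,0,0,50],[-1.5,30,0,0,50],[-2,40,0,0,50],[-2.5,50,0,0,50],[-3,60,0,0,50],[-3.5,68,0,0,50],[-4,75,0,0,50]]])

```text
time: 5.27
tool_pos: [0.5525, -0.0076, 0.0427]
ee_rot: [3.141, -0.0, 1.623]
wrist_force: [0.1, 0.1, -0.5]
width: 0.047
```

Run:
```python
from h import *
s=snap("wrist","w4"); o=robot.get_obs();print(o['tool_pos'],o['wrist_force'])
snap("top","t4")
```

```text
[ 0.5524 -0.0065  0.0427] [ 0.2082  2.0133 -0.3471]
```

View pics/w4.png

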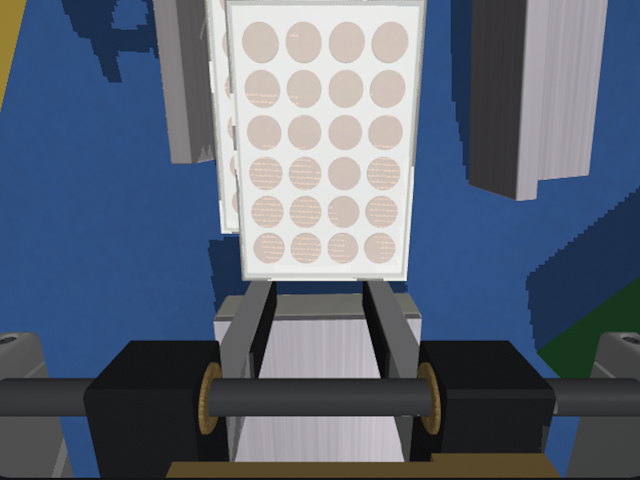

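Plate_c now lies over the pile (near edge at row 280). The lower plates' edge shows at (222,233) and the warmer's edge at row 317. I'll push 22 mm further, back off, lower the fingers into the gap, and push all three.

step_arm(plan=[[[-0.5,8,0,0,50],[-1,16,0,0,50],[-1,22,0,0,50],[-1,22,0,0,50],[-4,10,0,0,50],[-7,7,0,0,50],[-8,7,0,0,50],[-8,7,0,0,50]]])

```text
time: 6.03
tool_pos: [0.5442, -0.0024, 0.0427]
ee_rot: [-3.141, -0.0, 1.621]
wrist_force: [0.1, -0.5, 0.5]
width: 0.047
```

Run:
```python
from h import *
s=snap("wrist","w5"); o=robot.get_obs();print(o['tool_pos'],o['wrist_force'])
w=np.load("pics/w4.npz"); print(ray(w,[(243,280),(406,280)],.053),ray(w,[(222,233)],.036),ray(w,[(215,319),(420,317)],.038))
```

```text
[ 0.5444 -0.0022  0.0427] [-0.3606  0.4679  0.1666]
[[0.5126 0.0016]
 [0.5956 0.006 ]] [[0.4979 0.0211]] [[ 0.4932 -0.0298]
 [ 0.6106 -0.0224]]
```

step_arm(plan=[[[0,0,-17,0,50],[0,0,-34,0,50],[0,0,-34,0,50],[0,5,-34,0,50],[0,10,-34,0,50],[0,15,-34,0,50],[-1,20,-34,0,50],[-1,24,-34,0,50]]])

```text
time: 6.75
tool_pos: [0.5444, 0.0226, 0.0099]
ee_rot: [3.139, 0.001, 1.623]
wrist_force: [0.5, -2.8, 0.8]
width: 0.047
```

step_arm(plan=[[[0,1,0,0,50],[0,2,0,0,50],[0,3,0,0,50]]])

```text
time: 7.0
tool_pos: [0.544, 0.0251, 0.0092]
ee_rot: [3.14, 0.001, 1.623]
wrist_force: [0.1, -2.7, 1.8]
width: 0.0467
```

step_arm(plan=[[[0,1,0,0,50],[0,2,0,0,50],[0,2,0,0,50]]])

```text
time: 7.25
tool_pos: [0.5447, 0.0261, 0.0092]
ee_rot: [3.139, 0.002, 1.622]
wrist_force: [2.1, -4.7, 2.0]
width: 0.0472
```

step_arm(plan=[[[0,0.7,0,0,50],[0,1,0,0,50],[0,1,0,0,50]]])

```text
time: 7.5
tool_pos: [0.5447, 0.0262, 0.0092]
ee_rot: [3.139, 0.004, 1.622]
wrist_force: [1.9, -6.6, 0.5]
width: 0.0474
```

step_arm(plan=[[[0,0.7,0,0,50],[0,1,0,0,50],[0,1,0,0,50]]])

```text
time: 7.75
tool_pos: [0.5447, 0.0262, 0.0092]
ee_rot: [3.139, 0.006, 1.622]
wrist_force: [2.1, -8.4, 0.0]
width: 0.0471
```

Run:
```python
from h import *
s=snap("wrist","w6"); o=robot.get_obs();print(o['tool_pos'],o['wrist_force'])
```

```text
[0.5447 0.0262 0.0093] [ 2.1024 -8.5625  1.3311]
```

View pics/w6.png

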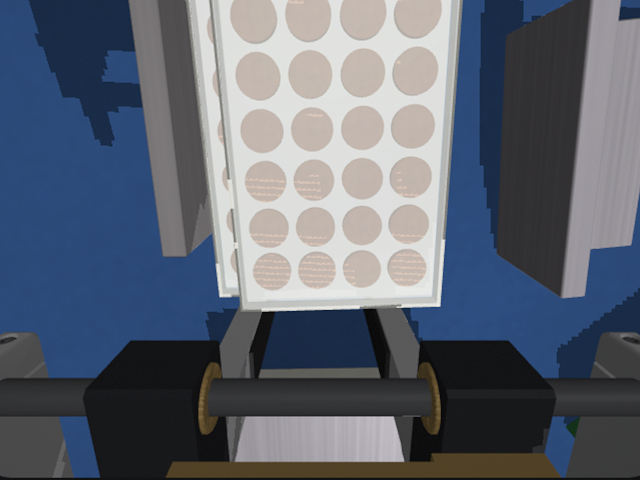

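Plate_c (edge row 308) is in line with the lower plates (edge row 297). The push has stalled at the stop, since the force climbs with no travel. Next I'll back off, lift, and go behind the keeper.

step_arm(plan=[[[0,-6,0,0,50],[0,-14,0,0,50],[0,-14,35,0,60],[0,-14,70,0,70],[0,-14,100,0.12,80],[20,-4,100,0.24,80],[40,10,100,0.36,80],[60,25,100,0.48,80]]])

```text
time: 8.47
tool_pos: [0.6041, 0.0548, 0.1095]
ee_rot: [3.14, -0.001, 2.108]
wrist_force: [0.2, 0.1, -0.3]
width: 0.0754
```

step_arm(plan=[[[20,15,0,0.12,80],[40,30,0,0.24,80],[60,45,0,0.36,80],[63,59,0,0.48,80],[63,61,0,0.6,80],[63,61,0,0.72,80],[63,61,0,0.84,80],[63,61,0,0.96,80]]])

```text
time: 9.13
tool_pos: [0.6658, 0.116, 0.1076]
ee_rot: [3.14, -0.003, 3.07]
wrist_force: [-0.2, 0.4, -0.1]
width: 0.0751
```

step_arm(plan=[[[0,0,0,0.09,80],[0,0,0,0.09,80]]])

```text
time: 9.3
tool_pos: [0.6659, 0.1157, 0.1078]
ee_rot: [3.14, -0.002, -3.129]
wrist_force: [-0.8, 0.1, 0.2]
width: 0.075
```

Run:
```python
from h import *
s=snap("wrist","w7"); o=robot.get_obs();print(o['tool_pos'],o['ee_rot'],o['wrist_force'])
```

```text
[0.666  0.1156 0.1079] [ 3.1405 -0.002  -3.1321] [-0.6042 -0.7987  0.3334]
```

View pics/w7.png

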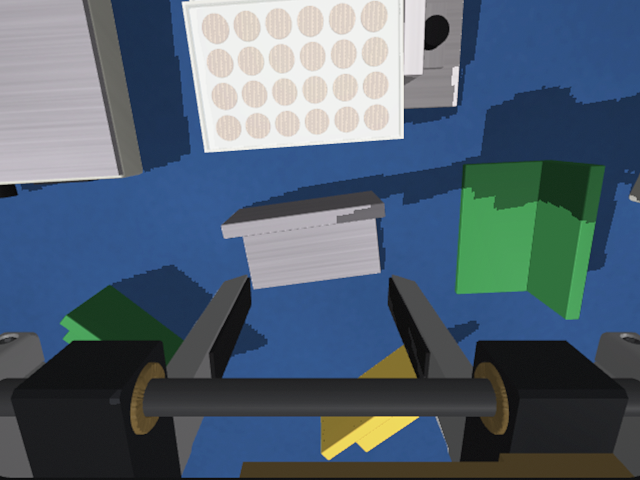

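The keeper's web top runs (222,232)–(384,210) and its foot rear runs (253,288)–(381,272). The pile is at (295,75).

Run:
```python
from h import *
w=np.load("pics/w7.npz")
for n,p,z in [("web back",[(224,237),(384,215)],.056),("foot rear",[(253,288),(381,272)],.006),("C +x",[(205,152),(403,138)],.051)]:
    q=ray(w,p,z); d=q[1]-q[0]; print(n,q.round(4).tolist(),q.mean(0),np.linalg.norm(d).round(4),np.arctan2(-d[0],d[1]).round(3))
```

```text
web back [[0.6499, 0.052], [0.6335, 0.1588]] [0.6417 0.1054] 0.108 0.152
foot rear [[0.7091, 0.0604], [0.6932, 0.1689]] [0.7012 0.1146] 0.1096 0.145
C +x [[0.5946, 0.0419], [0.5844, 0.1687]] [0.5895 0.1053] 0.1272 0.081
```

step_arm(plan=[[[0,-6,-35,0.04,80],[0,-6,-70,0.04,80],[0,-6,-95,0.04,80],[0,-6,-95,0.04,80],[-5,-6,-95,0.04,80],[-10,-6,-95,0.04,80],[-15,-7,-95,0.04,80],[-20,-7,-95,0.04,80]]])

```text
time: 10.02
tool_pos: [0.6471, 0.1084, 0.0152]
ee_rot: [3.141, 0.003, -3.091]
wrist_force: [0.8, -0.3, -0.5]
width: 0.075
```

step_arm(plan=[[[-4,0,0,0,80],[-8,0,0,0,80],[-12,-0.5,0,0,80],[-16,-1,0,0,80],[-20,-1,0,0,80],[-23,-1,0,0,80],[-26,-1,0,0,80],[-29,-1.5,0,0,80]]])

```text
time: 10.68
tool_pos: [0.6174, 0.107, 0.0138]
ee_rot: [3.141, 0.0, -3.09]
wrist_force: [3.0, 0.8, 0.8]
width: 0.0748
```

Run:
```python
from h import *
s=snap("wrist","w8"); o=robot.get_obs();print(o['tool_pos'],o['ee_rot'],o['wrist_force'])
```

```text
[0.6167 0.1069 0.0136] [ 3.1414 -0.0009 -3.0903] [0.8651 0.0734 1.1461]
```

View pics/w8.png

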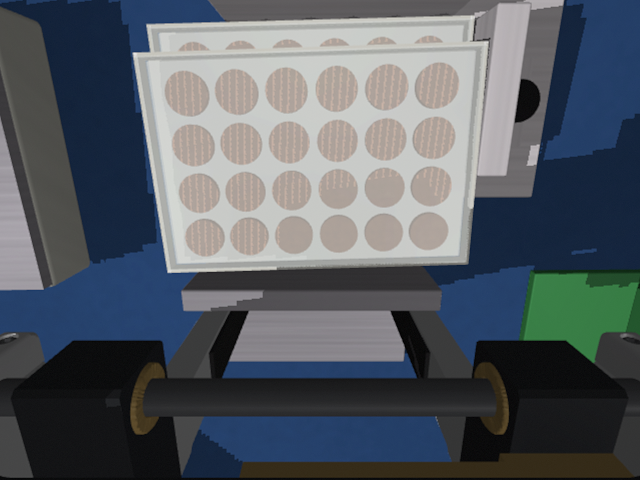

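The keeper stands upright and square, its web top at rows 280–310. Plate_c's near edge is at rows 263–271, so the pile is next.

step_arm(plan=[[[-2,0,0,0,80],[-4,0,0,0,80],[-6,0,0,0,80],[-8,-0.5,0,0,80],[-10,-0.5,0,0,80],[-12,-0.5,0,0,80],[-14,-0.5,0,0,80],[-16,-1,0,0,80]]])

```text
time: 11.4
tool_pos: [0.6012, 0.1059, 0.0136]
ee_rot: [3.141, -0.0, -3.09]
wrist_force: [0.8, 0.1, -0.2]
width: 0.0749
```

step_arm(plan=[[[-1.5,0,0,0,80],[-3,0,0,0,80],[-4,0,0,0,80],[-5,0,0,0,80],[-5,0,0,0,80]]])

```text
time: 11.82
tool_pos: [0.5963, 0.1058, 0.0136]
ee_rot: [3.142, -0.0, -3.09]
wrist_force: [0.9, 0.3, -0.1]
width: 0.0753
```

step_arm(plan=[[[-1,0,0,0,80],[-2,0,0,0,80],[-3,0,0,0,80],[-3,0,0,0,80]]])

```text
time: 12.15
tool_pos: [0.5935, 0.1057, 0.0137]
ee_rot: [-3.141, -0.0, -3.09]
wrist_force: [3.8, -0.7, -1.4]
width: 0.0751
```

step_arm(plan=[[[-0.5,0,0,0,80],[-1,0,0,0,80],[-1.5,0,0,0,80],[-1.5,0,0,0,80]]])

```text
time: 12.48
tool_pos: [0.592, 0.1058, 0.0138]
ee_rot: [-3.142, 0.0, -3.09]
wrist_force: [2.5, -0.9, -0.6]
width: 0.0754
```

step_arm(plan=[[[-0.5,0,0,0,80],[-1,0,0,0,80],[-1.5,0,0,0,80],[-1.5,0,0,0,80]]])

```text
time: 12.82
tool_pos: [0.5913, 0.1059, 0.0139]
ee_rot: [3.141, 0.002, -3.09]
wrist_force: [5.5, -0.4, -3.0]
width: 0.0753
```

step_arm(plan=[[[-0.5,0,0,0,80],[-1,0,0,0,80],[-1,0,0,0,80]]])

```text
time: 13.07
tool_pos: [0.5914, 0.1059, 0.0141]
ee_rot: [3.141, 0.004, -3.09]
wrist_force: [7.8, 0.2, -3.3]
width: 0.0753
```

step_arm(plan=[[[-0.5,0,0,0,80],[-1,0,0,0,80],[-1,0,0,0,80]]])

```text
time: 13.32
tool_pos: [0.5914, 0.1059, 0.0145]
ee_rot: [3.142, 0.007, -3.09]
wrist_force: [9.3, 0.2, -3.9]
width: 0.0747
```

Run:
```python
from h import *
s=snap("wrist","w9"); o=robot.get_obs();print(o['tool_pos'],o['ee_rot'],o['wrist_force'])
```

```text
[0.5914 0.1059 0.0145] [ 3.1415  0.0068 -3.09  ] [ 9.1986 -0.7813 -3.283 ]
```

View pics/w9.png

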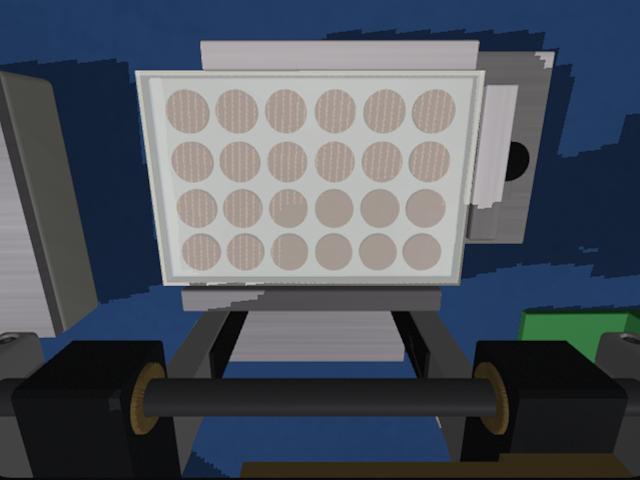

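All three plates are flush on the wall at row 70, the stop edge is at column 485, and the keeper is flush. I'll release, go round to the -y end, and press once more to settle the lengthwise position.

step_arm(plan=[[[3,0,0,0,80],[9,0,0,0,80],[15,0,0,0,80],[15,0,35,0,80],[15,0,70,0,70],[15,0,100,-0.12,60],[15,-15,105,-0.24,50],[5,-45,105,-0.36,50]]])

```text
time: 14.03
tool_pos: [0.5963, 0.0631, 0.1227]
ee_rot: [3.138, 0.006, 2.831]
wrist_force: [0.7, -0.9, 0.4]
width: 0.0519
```

step_arm(plan=[[[-15,-20,0,-0.12,50],[-35,-40,0,-0.24,50],[-55,-50,0,-0.36,50],[-59,-52,0,-0.48,50],[-59,-52,0,-0.6,50],[-59,-52,0,-0.72,50],[-59,-52,0,-0.84,50],[-59,-52,0,-0.96,50]]])

```text
time: 14.7
tool_pos: [0.5339, 0.0089, 0.1185]
ee_rot: [-3.14, -0.001, 1.867]
wrist_force: [-0.1, -1.0, -0.3]
width: 0.047
```

step_arm(plan=[[[0,0,0,-0.12,50],[0,0,0,-0.24,50],[0,0,0,-0.25,50]]])

```text
time: 14.95
tool_pos: [0.5341, 0.009, 0.1183]
ee_rot: [-3.14, -0.0, 1.621]
wrist_force: [0.1, 0.6, 0.6]
width: 0.0469
```

Run:
```python
from h import *
s=snap("wrist","w10"); o=robot.get_obs();print(o['tool_pos'],o['ee_rot'],o['wrist_force'])
```

```text
[0.5342 0.009  0.1184] [-3.14   -0.0004  1.6242] [ 0.7077  0.0223 -0.0222]
```

View pics/w10.png

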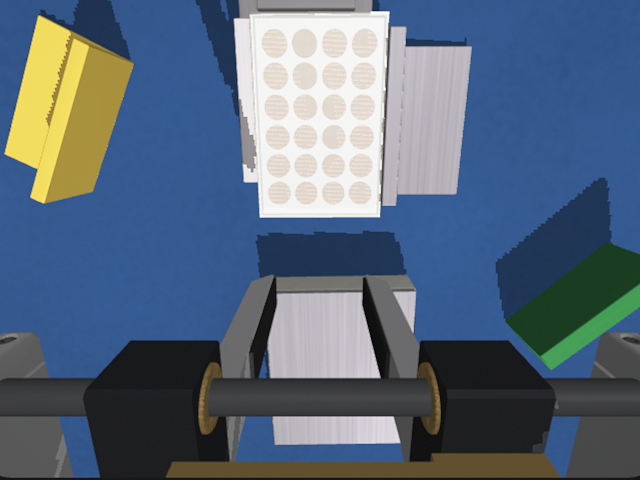

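The pile is square at rows 12–216. The keeper web at column 394 is flush beside it, and the warmer's edge is at row 290, clear of the fingers. Lowering now to press again.

step_arm(plan=[[[0,1,-40,0,50],[0,1,-80,0,50],[0,1,-108,0,50],[0,1,-108,0,50],[0,5,-108,0,50],[0,9,-108,0,50],[0,13,-108,0,50],[0,14,-108,0,50]]])

```text
time: 15.67
tool_pos: [0.5366, 0.0236, 0.0135]
ee_rot: [3.136, 0.0, 1.624]
wrist_force: [-0.6, -0.5, 0.1]
width: 0.0468
```

step_arm(plan=[[[0,1,0,0,50],[0,2,0,0,50],[0,3,0,0,50],[0,3,0,0,50]]])

```text
time: 16.0
tool_pos: [0.535, 0.0258, 0.0113]
ee_rot: [3.14, 0.0, 1.623]
wrist_force: [0.2, -0.5, 0.7]
width: 0.0473
```

step_arm(plan=[[[0,0.7,0,0,50],[0,1.5,0,0,50],[0,2,0,0,50],[0,2,0,0,50]]])

```text
time: 16.33
tool_pos: [0.5348, 0.027, 0.011]
ee_rot: [3.141, 0.002, 1.623]
wrist_force: [-0.1, -3.4, 2.2]
width: 0.0466
```

step_arm(plan=[[[0,0.7,0,0,50],[0,1.3,0,0,50],[0,2,0,0,50],[0,2,0,0,50]]])

```text
time: 16.67
tool_pos: [0.5348, 0.0269, 0.011]
ee_rot: [3.141, 0.006, 1.623]
wrist_force: [0.3, -10.0, 2.6]
width: 0.0471
```

step_arm(plan=[[[0,0.5,0,0,50],[0,1,0,0,50],[0,1,0,0,50]]])

```text
time: 16.92
tool_pos: [0.5348, 0.0269, 0.0111]
ee_rot: [3.142, 0.007, 1.623]
wrist_force: [-0.8, -12.1, 2.0]
width: 0.0469
```

The push stalled at 0.0269, against 0.0262 + 0.0005 predicted from the first touch. I'll back off to the pose of the last picture and compare the two by numbers, since I've viewed 12 pictures.

step_arm(plan=[[[0,-3,0,0,50],[0,-8,0,0,50],[0,-14,0,0,50],[0,-20,35,0,50],[0,-24,70,0,50],[0,-24,107,0,50],[0,-24,107,0,50],[0,-24,107,0,50]]])

```text
time: 17.58
tool_pos: [0.5364, 0.007, 0.1207]
ee_rot: [3.135, -0.0, 1.623]
wrist_force: [-0.9, 0.3, -0.3]
width: 0.0471
```

Run:
```python
from h import *
s=snap("wrist","w11"); o=robot.get_obs();print(o['tool_pos'],o['ee_rot'],o['wrist_force'])
def line(s,im,p0,p1,z,half=9,sub=25):
    # strongest edge along the normal in metric plane z, fit a line; p0,p1 world xy guesses
    g=cv2.cvtColor(im,cv2.COLOR_BGR2GRAY).astype(np.float32)
    p0,p1=map(np.array,(p0,p1)); t=(p1-p0)/np.linalg.norm(p1-p0); n=np.array([t[1],-t[0]])
    k=np.arange(-half,half+.01,.25)/1000; out=[]
    for a in np.linspace(.1,.9,sub):
        q=p0+a*(p1-p0)+k[:,None]*n; px=proj(s,np.c_[q,np.full(len(q),z)]).astype(np.float32)
        v=cv2.GaussianBlur(cv2.remap(g,px[:,:1],px[:,1:],1),(1,9),0)[:,0]
        d=np.abs(np.gradient(v)); out.append(p0+a*(p1-p0)+k[d.argmax()]*n)
    out=np.array(out); u=(out-p0)@t; w=(out-p0)@n
    for _ in range(3):
        c=np.polyfit(u,w,1); r=np.abs(w-np.polyval(c,u)); m=r<max(.001,2*np.median(r)); u,w=u[m],w[m]
    return (p0+t*np.linalg.norm(p1-p0)/2+n*np.polyval(c,np.linalg.norm(p1-p0)/2)).round(4), round(float(np.arctan2(t[1],t[0])+ -c[0]),4), len(u)
for nm in ["w10","w11"]:
    s=np.load(f"pics/{nm}.npz"); s={k:s[k] for k in s}; im=cv2.imread(f"pics/{nm}.png")
    # from w10 picture pixel guesses
    s0=np.load("pics/w10.npz")
    for lab,a,b,z in [("C -y",(260,216),(379,216),.051),("C -x",(250,14),(260,216),.051),("C +x",(388,14),(380,216),.051),("web back top",(406,28),(396,205),.056),("web face top",(391,28),(384,205),.056)]:
        q=ray(s0,[a,b],z); print(nm,lab,line(s,im,q[0],q[1],z))
```

```text
[0.5348 0.0071 0.1182] [ 3.1402 -0.0007  1.623 ] [ 0.2009 -0.1585 -0.3333]
w10 C -y (array([0.5323, 0.0357]), 0.0598, 25)
w10 C -x (array([0.4866, 0.0972]), -1.5278, 13)
w10 C +x (array([0.5711, 0.1013]), -1.5185, 19)
w10 web back top (array([0.5808, 0.1018]), -1.5162, 20)
w10 web face top (array([0.5706, 0.1013]), -1.5092, 24)
w11 C -y (array([0.5322, 0.0369]), 0.0544, 25)
w11 C -x (array([0.4868, 0.0972]), -1.5231, 18)
w11 C +x (array([0.5711, 0.1013]), -1.52, 25)
w11 web back top (array([0.5809, 0.1018]), -1.5181, 19)
w11 web face top (array([0.5702, 0.1012]), -1.5185, 25)
```

Run:
```python
from h import *
a=cv2.imread("pics/top0.png").astype(int); b=snap("top","t12")["frame"][:,:,::-1].astype(int)
for n,(u,v) in dict(bottle=(125,322),tipbox=(117,230),dish=(496,296)).items(): print(n,np.abs(a-b)[v-30:v+30,u-40:u+40].mean())
print(robot.close_job())
```

```text
bottle 19.887291666666666
tipbox 8.124375
dish 8.841805555555556
the job is handed in; nothing more can be done
None
```

Run:
```python
import cv2,numpy as np
a,b=cv2.imread("pics/top0.png"),cv2.imread("pics/t12.png")
for n,(u,v) in dict(bottle=(125,322),tipbox=(117,230),dish=(496,296)).items():
    r=cv2.matchTemplate(b[v-45:v+45,u-50:u+50],a[v-22:v+22,u-28:u+28],cv2.TM_CCOEFF_NORMED); _,s,_,l=cv2.minMaxLoc(r); print(n,"shift px",(l[0]-22,l[1]-23),round(s,2))
```

```text
bottle shift px (-1, 0) 0.88
tipbox shift px (0, 0) 1.0
dish shift px (0, 0) 1.0
```

The job is handed in at about 18 s of the 64 s allowed. The checks I made point to success, but no verdict was given.

**What I did:**
1. Pushed plate_c off the warmer onto the pile with two fingers.
2. Pushed all three plates to the end stop.
3. Slid the grey metal angle from behind, low down. It carried the pile to the long wall until it stalled at about 9 N.
4. Pressed the pile once more against the stop, to about 12 N, which moved it about 1.2 mm.

The highest force I read at the wrist was about 12 N, against the 25 N limit.

**Last checks, from the wrist camera:**

| Check | Measured | Target |
|---|---|---|
| plate_c angle | 0.048–0.054 rad | station about 0.05 rad |
| Angle's (keeper's) angle | about 0.053 rad | station about 0.05 rad |
| Gap, angle to plate_c | within about 1 mm | 3 mm |
| plate_c lengthwise position | about -5 mm | -9.5 to 11.5 mm |
| Repeat touch on the stop | within 0.2 mm of the predicted point | – |

**Bystanders:** The tip box and petri dish show no shift in the top view. A plain picture comparison flagged the bottle more strongly than the other two. Matching it put the change at 1 pixel (about 2 mm) with a weaker match (0.88), and I put that down to the arm's changed shadow.

**Not checked directly:** I had no separate view of the feeler or of the two lower plates at the end. Their position rests on both pushes stalling against the stop and wall.

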